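Fill the rivet jar and hold it up

ROBOT

A 6-joint arm with a two-finger parallel gripper is mounted at the origin on the work surface. World frame = base frame: x ahead of the robot, y to its left, z up, the work surface at z = 0. Lengths are in m, angles in rad, forces in N, time in s.
With the tool pointing down it reaches from about 0.275 to 0.825 m from the base axis. Payload 4.9 kg.
Tool frame: the origin (TCP) lies at the very end of the fingers, on their centre line; the grasp point (between the pads) lies 19 mm behind it; z points along the fingers, y is the line along which they close (so a half turn about z gives the same grasp; the last joint's range is limited). The gripper opens to 85 mm and grips with 20 to 120 N. Pads are 22 mm wide; open, the fingers measure 114 mm over their backs; the gripper's body (76 mm by 85 mm) begins 54 mm behind the grasp point. The pads swing forward as they close: fully open they stand 13 mm farther back than shut.
Start: joints at [1.165, 0.326, -0.193, 1.052, 0, 1.437], TCP at [0.148, 0.53, 0.231] pointing down, gripper open.
Joint ranges: [-2.65, 2.65], [-0.97, 1.79], [-1.3, 1.35], [-1.93, 2.1], [-1.47, 1.37], [-3.14, 3.14]. Speed limits (rad/s): [2.57, 2.57, 3.14, 3.14, 3.14, 3.14].

INTERFACE

Orientations are given as [roll, pitch, yaw] about the fixed x, y, z axes, in that order (R = Rz(yaw) Ry(pitch) Rx(roll)).
In Python, from workcell import state, vision, arm gives the robot as it stands. The module is installed in compiled form; this text tells all that it offers.
- The arm moves only by the tool arm_command, never from a script. Its argument "motion" is a list of rows, each a list of 4 numbers: the shift along the tool's x, y, z scaled (see below), then the turn about the tool's z scaled (see below). In form: [[dx, dy, dz, spin], ...]. A call has 1 to 12 rows; each row shifts and turns the commanded pose from where the row before left it, along the tool's axes as they then stand; what a row does not reach is not made up. The controller multiplies each number of a shift by 4 cm and each number of a turn by 0.1 rad. A row lasts 1/8 s, in which the tool goes at most 62.5 mm and 10.7 degrees, less where a joint would pass 70% of its speed; a pose out of reach is approached as far as the arm can. A call with a number of a shift or a turn outside -1 to 1 is refused whole. A call with a gripper value outside its range is refused whole. "gripper" is the closure, from -1 (fully open) to 1 (shut), set as the call begins (left out, the last holds). The fingers move at their own pace and stop on an object; "newtons" is the grip in N (left out, the last holds). Time passes only in rows, so rows that do not move let the fingers close. It gives the time, the measured TCP pose, the force, the opening and the grip force at its end, in the units of the state.
- state(): the state, without advancing time (a new reading comes with each control period).
- vision.camera(name): name is "scene" or "top" or "wrist"; returns the picture (400x640x3 uint8, red, green, blue); there is no depth.
- vision.camera_params(name): a dict with "fx", "fy", "cx", "cy" (pixels), "R" (3x3) and "t" (3): a world point X has camera coordinates R X + t. Camera axes: x right, y down, z forward; pixel columns grow to the right and rows downward; lengths in m; the calibration is good to about 2 mm. The wrist camera is an equidistant fisheye: a pixel r from the principal point sees the ray r / f radians off the axis. A picture is of the moment at which its call begins: read the wrist's pose just before it. camera_params takes no time and is no camera call; for the wrist camera it gives the pose at the moment of the call.
- arm.hand_in(): hands the job in; it is judged then, once.
The state is a dict: "t": time; "q": joint angles; "dq": joint speeds; "joint_torque": joint torques, N m; "ee_pos": TCP position; "tool_rot": TCP orientation; "force": force on the tool from outside, world axes, zero at the start; "wrist_torque": the same for the moment, N m; "finger_gap": opening from 0.0 (shut) to 1.0 (fully open); "finger_force": force on a finger pad.
Only numpy, scipy, OpenCV 4.12 (cv2) and the standard library are available. Lean on these libraries where they do the work, as an engineer would, in place of code of your own. Each camera call takes 0.05 s, during which the arm holds its last target. There are 200 camera calls.

TASK

Tip the six brass slugs from the scoop through the orange funnel into the jar standing in its wooden stand, and lay the empty scoop back down flat on the bench and let go of it. Then lift the jar out of the stand and finish while holding it still, upright and level, with its foot at least 10 cm above the bench and all six slugs down in its clear tube. Leave everything else on the bench where it is, and never tip the jar.

Things in the scene. Friction and masses are not known exactly. Their poses are not given: they have to be found in the camera images.
- stand: the dark wooden stand fixed to the bench, a shallow tray 108 x 98 mm with a floor 6 mm thick and a raised edge 14 mm high; the jar's foot sits in it with 3 mm of play all round. Origin: centre of its underside, on the bench; x is its long side
- jar: the funnel jar (loose, about 0.25 kg): an orange foot 90 x 80 x 8 mm; a clear square tube, 50 mm outside, 42 mm inside, 8 to 78 mm up, closed below by the foot; an orange oblong funnel widening from 78 to 123 mm up, then an upright band to 153 mm (see jar_rim). Origin: centre of the foot's underside; x along the funnel's long side, z up through the mouth
- jar_rim (a point): centre of the funnel's mouth, at the top of its band, 153 mm above the jar's origin. The band, 30 mm high, is flat-sided, 112 mm along the jar's x and 66 mm along its y outside, walls 4 mm (104 x 58 mm inside); it can be gripped across y from above, at mid-height
- scoop: the aluminium scoop (loose, about 90 g) flat on the bench, the six slugs standing in its pan. Pan 90 mm long (x -45 to +45), 50 mm wide outside, 42 inside, floor 3 mm, back wall 45 mm high, sides sloping to 26 mm at the front; the front end (+x) is open, without a lip: the slugs slide out when it is tipped beyond about 0.7 rad. Origin: centre of the pan's underside; x towards the open end, z up
- scoop_grip (a point): a point in the blue handle, at x = -85 mm, z = 34 mm of the scoop. The handle is flat-sided, 16 mm wide (y) and 22 mm high (z 23 to 45 mm), and runs level from the back wall to x = -130 mm
- scoop_lip (a point): middle of the floor's front edge at the scoop's open end, at x = +45 mm, z = 3 mm of the scoop
- slug0_center (a point): centre of one of the six brass slugs: plain cylinders 16 mm across, 15 mm long, 22 g
- slug1_center (a point): centre of one of the six brass slugs: plain cylinders 16 mm across, 15 mm long, 22 g
- slug2_center (a point): centre of one of the six brass slugs: plain cylinders 16 mm across, 15 mm long, 22 g
- slug3_center (a point): centre of one of the six brass slugs: plain cylinders 16 mm across, 15 mm long, 22 g
- slug4_center (a point): centre of one of the six brass slugs: plain cylinders 16 mm across, 15 mm long, 22 g
- slug5_center (a point): centre of one of the six brass slugs: plain cylinders 16 mm across, 15 mm long, 22 g
- shoe: the brown leather shoe, 270 mm long, 92 mm wide, 100 mm high; origin under its middle, toe along its +x; a bystander, not to be disturbed
- glue: the white glue bottle with a blue cone spout, 72 mm across, 165 mm tall; origin at the centre of its underside; a bystander, not to be disturbed
- spray: the white spray bottle with a black trigger head, 88 mm across, 210 mm tall, head reaching 60 mm to its -x; origin at the centre of its underside; a bystander, not to be disturbed
- hammer: the hammer lying on the bench, about 0.3 m long; handle to its -x; a bystander, not to be disturbed
- tin: the amber jar with a yellow cap, 64 mm across, 75 mm tall; origin at the centre of its underside; a bystander, not to be disturbed
Not all that is in view belongs to the job. There is more than one size of the scoop; the one meant has the size given above.

How it is judged:
On the way, in this order (a step that is already met when the one before it is completed fails the run):
1. all six slugs are down in the jar's tube while the jar stands in its stand (z of slug0_center in the frame of jar between 0.008 and 0.08 m and x of slug0_center in the frame of jar between -0.025 and 0.025 m and y of slug0_center in the frame of jar between -0.025 and 0.025 m and z of slug1_center in the frame of jar between 0.008 and 0.08 m and x of slug1_center in the frame of jar between -0.025 and 0.025 m and y of slug1_center in the frame of jar between -0.025 and 0.025 m and z of slug2_center in the frame of jar between 0.008 and 0.08 m and x of slug2_center in the frame of jar between -0.025 and 0.025 m and y of slug2_center in the frame of jar between -0.025 and 0.025 m and z of slug3_center in the frame of jar between 0.008 and 0.08 m and x of slug3_center in the frame of jar between -0.025 and 0.025 m and y of slug3_center in the frame of jar between -0.025 and 0.025 m and z of slug4_center in the frame of jar between 0.008 and 0.08 m and x of slug4_center in the frame of jar between -0.025 and 0.025 m and y of slug4_center in the frame of jar between -0.025 and 0.025 m and z of slug5_center in the frame of jar between 0.008 and 0.08 m and x of slug5_center in the frame of jar between -0.025 and 0.025 m and y of slug5_center in the frame of jar between -0.025 and 0.025 m and height (world z) of jar below 0.015 m and horizontal distance between jar and stand below 0.012 m), for 0.2 s.
2. the scoop lies flat on the bench, let go, with the slugs in the jar and the jar still in its stand (all of step 1 and height (world z) of scoop between -0.006 and 0.006 m and angle between scoop's own z axis and vertical below 0.1 rad and contact force between scoop and the arm below 0.2 N and contact force between scoop and the fingers below 0.2 N and linear speed of scoop below 0.03 m/s), for 0.2 s.
At the end, for the whole second after the job is handed in: Fingers hold the jar, carried by nothing else: foot 95 mm or more above the bench, within 0.1 rad of upright, still (0.03 m/s, 0.2 rad/s); all six slugs in its tube below the funnel; the scoop at rest flat on the bench (6 mm, 0.1 rad), untouched (z of slug0_center in the frame of jar between 0.008 and 0.08 m and x of slug0_center in the frame of jar between -0.025 and 0.025 m and y of slug0_center in the frame of jar between -0.025 and 0.025 m and z of slug1_center in the frame of jar between 0.008 and 0.08 m and x of slug1_center in the frame of jar between -0.025 and 0.025 m and y of slug1_center in the frame of jar between -0.025 and 0.025 m and z of slug2_center in the frame of jar between 0.008 and 0.08 m and x of slug2_center in the frame of jar between -0.025 and 0.025 m and y of slug2_center in the frame of jar between -0.025 and 0.025 m and z of slug3_center in the frame of jar between 0.008 and 0.08 m and x of slug3_center in the frame of jar between -0.025 and 0.025 m and y of slug3_center in the frame of jar between -0.025 and 0.025 m and z of slug4_center in the frame of jar between 0.008 and 0.08 m and x of slug4_center in the frame of jar between -0.025 and 0.025 m and y of slug4_center in the frame of jar between -0.025 and 0.025 m and z of slug5_center in the frame of jar between 0.008 and 0.08 m and x of slug5_center in the frame of jar between -0.025 and 0.025 m and y of slug5_center in the frame of jar between -0.025 and 0.025 m and height (world z) of scoop between -0.006 and 0.006 m and angle between each of scoop, jar's own z axis and vertical below 0.1 rad and contact force between scoop and the arm below 0.2 N and contact force between scoop and the fingers below 0.2 N and linear speed of each of scoop, jar below 0.03 m/s and height (world z) of jar above 0.095 m and angular speed of jar below 0.2 rad/s and contact force between jar and the fingers above 1 N and contact force between jar and stand below 0.1 N and contact force between jar and scoop below 0.1 N and contact force between jar and shoe below 0.1 N and contact force between jar and glue below 0.1 N and contact force between jar and spray below 0.1 N and contact force between jar and hammer below 0.1 N and contact force between jar and tin below 0.1 N); the arm keeps its last pose, push and grip.
It fails at once if the jar is tipped by more than 0.3 rad (angle between jar's own z axis and vertical above 0.3 rad).
It fails at once if a bystander is pushed more than 30 mm or knocked over (distance of any of shoe, glue, spray, hammer, tin from where it was at the start of the episode above 0.03 m or angle between any of shoe, glue, spray, tin's own z axis and vertical above 0.5 rad).
It also fails if it takes over 72 s, if anything falls off the work surface, if the arm or the gripper's body presses on something with over 40 N, if the wrist force passes 120 N, or if a joint passes its speed limit or range.

## Working session

There is one attempt and no reset: what is moved stays moved. The work goes in short steps, Python scripts to look and compute and a tool call to move; the robot and the scene stay as the last step left them, time stands still between calls to the robot, and variables do not carry over. Pictures are saved under pics/ and viewed, at most 10 in all, crops included, and the job is handed in when it is done.

Besides the shell and the picture viewer there is one more tool, called after "Call:" in YAML: its name, and indented under it one key for each argument. arm_command: Moves the arm, as the interface text tells. Shifts and turns lie within -1 to 1; 1 stands for 4 cm of shift or 0.1 rad of turn. Its arguments: {"type":"object","properties":{"motion":{"type":"array"},"gripper":{"type":"number"},"newtons":{"type":"number"}},"required":["motion"]}

```bash
mkdir -p pics
python3 - <<'E'
from workcell import state, vision
import cv2,numpy as np
s=state();print(s)
for n in("scene","top"):
    im=vision.camera(n);cv2.imwrite(f"pics/{n}0.png",im[:,:,::-1])
    p=vision.camera_params(n);print(n,p)
E
```

```text
{'t': 0.0, 'q': array([ 1.16484221e+00,  3.26950605e-01, -1.93575260e-01,  1.05200862e+00,
        2.60699257e-06,  1.43661916e+00]), 'dq': array([-5.34637718e-04, -1.64133638e-05,  6.94271400e-04,  1.18282485e-03,
        1.18248517e-03,  3.59075634e-04]), 'joint_torque': array([ 9.54570328e-05, -4.43398547e+01,  2.62441707e+01,  1.53203099e-02,
       -2.62555204e-04,  9.34443669e-07]), 'ee_pos': array([0.14738863, 0.52928068, 0.23050145]), 'tool_rot': array([-3.13987046e+00, -2.35105729e-04,  2.86981549e+00]), 'force': array([-0.03531861,  0.65214709, -0.36825615]), 'wrist_torque': array([-0.01402349,  0.02030755, -0.02715013]), 'finger_force': 0.0, 'finger_gap': 1.0013066787730038}
scene {'fx': 441.21863414769416, 'fy': 441.21863414769416, 'cx': 317.1463153162271, 'cy': 197.36713133436214, 'R': array([[ 0.59729106,  0.80197402, -0.00900339],
       [ 0.65441219, -0.49381902, -0.57261459],
       [-0.46366807,  0.33612565, -0.81977526]]), 't': array([-0.36341885, -0.34070949,  1.50904677])}
top {'fx': 464.2648814517786, 'fy': 464.2648814517786, 'cx': 319.4290610687465, 'cy': 197.0167518677207, 'R': array([[ 0.00166359, -0.9999529 ,  0.00956224],
       [-0.99263526, -0.00280954, -0.12110881],
       [ 0.12112997, -0.00929034, -0.99259318]]), 't': array([-0.01662567,  0.63142914,  1.3241631 ])}
```

View pics/top0.png

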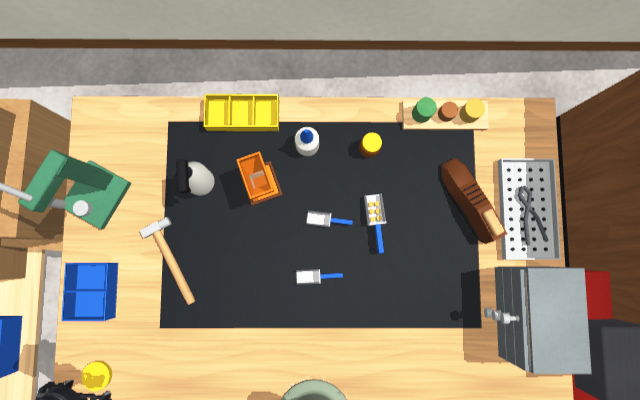

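View pics/scene0.png

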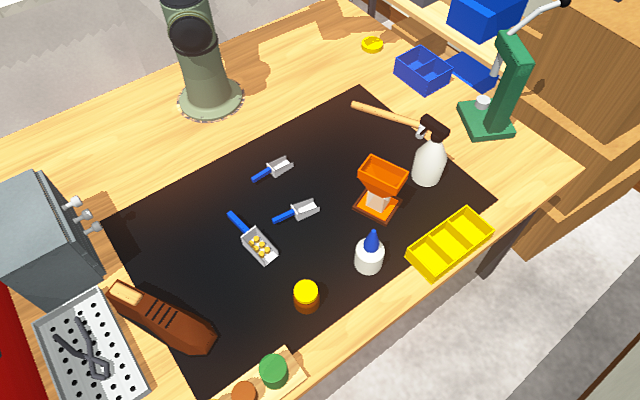

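Candidates for the scoop in the top view are A (375,210), larger and holding slugs; B (320,219), small and empty; and C (308,276), small and empty. By the description it is A. The jar is at (258,178), with the spray bottle (195,178), glue (307,141), tin (371,145), shoe (472,200) and hammer (168,260) around it. Next is a close crop with mask measurements.

```bash
cat > h.py <<'E'
from workcell import state, vision
import cv2,numpy as np
def cast(n,uv,z,p=None):
    p=p or vision.camera_params(n); uv=np.atleast_2d(uv).astype(float)
    a=(uv-[p['cx'],p['cy']])/[p['fx'],p['fy']]
    if n=='wrist':
        r=np.linalg.norm(a,axis=1,keepdims=True); d=np.c_[np.sin(r)*a/np.maximum(r,1e-9),np.cos(r)]
    else: d=np.c_[a,np.ones(len(a))]
    d=d@p['R']; c=-p['R'].T@p['t']
    return c+d*((z-c[2])/d[:,2])[:,None]
def proj(n,X,p=None):
    p=p or vision.camera_params(n); X=np.atleast_2d(X)@p['R'].T+p['t']
    if n=='wrist':
        r=np.linalg.norm(X[:,:2],axis=1,keepdims=True); a=np.arctan2(r,X[:,2:])*X[:,:2]/np.maximum(r,1e-9)
    else: a=X[:,:2]/X[:,2:]
    return a*[p['fx'],p['fy']]+[p['cx'],p['cy']]
def mask(im,lo,hi,box=None):
    m=cv2.inRange(cv2.cvtColor(im,cv2.COLOR_RGB2HSV),lo,hi)
    if box:
        k=np.zeros_like(m);x0,y0,x1,y1=box;k[y0:y1,x0:x1]=1;m=m*k
    return m
def rect(pts):  # min-area rectangle in mm
    (c,s,a)=cv2.minAreaRect((pts[:,:2]*1000).astype(np.float32)); return np.round(c,1),np.round(s,1),round(a,1)
E
python3 - <<'E'
from h import *
im=cv2.imread('pics/top0.png')[:,:,::-1].copy()
b=mask(im,(105,120,60),(125,255,255),(360,215,395,260)); 
uv=np.argwhere(b)[:,::-1]; print('handle',len(uv),rect(cast('top',uv,.045)))
s=mask(im,(0,0,110),(180,70,255),(358,188,392,232))|mask(im,(15,80,80),(35,255,255),(358,188,392,232))
uv=np.argwhere(s)[:,::-1]; print('pan@30',len(uv),rect(cast('top',uv,.03)))
o=mask(im,(5,150,90),(17,255,255),(230,145,290,210))
cs,_=cv2.findContours(o,0,2);uv=max(cs,key=cv2.contourArea)[:,0]; print('jar all @.159',rect(cast('top',uv,.159)))
d=cv2.resize(im[145:210,230:290],None,fx=8,fy=8,interpolation=2)[:,:400]
e=cv2.resize(im[190:256,350:398],None,fx=8,fy=8,interpolation=2)
h=520;cv2.imwrite('pics/crop.png',np.hstack([d[:h],e[:h]])[:,:,::-1])
E
```

```text
handle 191 (array([ 510.1, -187.4]), array([83.6, 19.1]), 6.4)
pan@30 541 (array([ 597.4, -178.2]), array([90.2, 54.9]), 8.2)
jar all @.159 (array([672.3, 150.1]), array([132.5,  86.3]), 20.2)
```

View pics/crop.png

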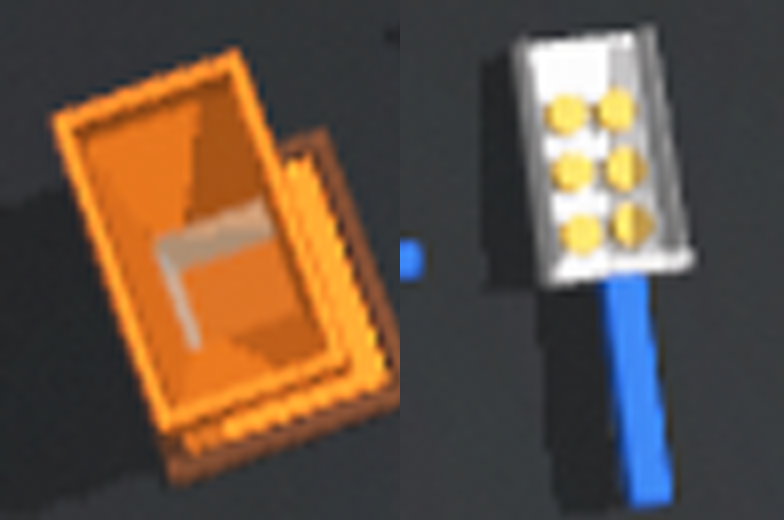

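The crop shows the rim corners at about (236.9,159.4), (259.8,151.3), (273.5,190.3) and (250.4,198.8). Scoop A holds six slugs and measures 90x55 mm (given: 90x50), with its handle toward the robot, so it is the right one.

Run:
```python
from h import *
uv=np.array([(55,115),(238,50),(348,362),(163,430)])/8+[229.5,144.5]
P=cast('top',uv,.159);print(P.round(4),rect(P))
im=cv2.imread('pics/scene0.png')[:,:,::-1].copy()
b=mask(im,(105,120,60),(125,255,255),(222,205,252,240)); uv=np.argwhere(b)[:,::-1]
print('handle from scene @.04',rect(cast('scene',uv,.04)))
s=state();print(s['ee_pos'],s['tool_rot'])
R=cv2.Rodrigues(np.array([0,0,s['tool_rot'][2]]))[0]@np.diag([1,-1,-1]);print(R.round(3))
for n,t in dict(gl=(307,141),sp=(195,178),tin=(371,145)).items(): print(n,cast('top',t,.15).round(3))
print(proj('scene',[[.597,-.178,.0],[.5126,-.188,.045]]))
p=vision.camera_params('wrist');print(p['fx'],p['cx'],p['cy'],'cam in tool',R.T@(-p['R'].T@p['t']-s['ee_pos']),'axes in tool\n',(p['R']@R).round(3))
im=vision.camera('wrist');cv2.imwrite('pics/w0.png',im[:,:,::-1])
```

```text
[[0.7197 0.21   0.159 ]
 [0.7423 0.1488 0.159 ]
 [0.636  0.1102 0.159 ]
 [0.6129 0.1715 0.159 ]] (array([677.6, 160.2]), array([113.8,  65.5]), 20.0)
handle from scene @.04 (array([ 507.5, -191.9]), array([84., 21.]), 6.7)
[0.14743377 0.52931641 0.23056277] [-3.14001595e+00 -1.92745564e-04  2.86983819e+00]
[[-0.963  0.268  0.   ]
 [ 0.268  0.963  0.   ]
 [ 0.     0.    -1.   ]]
gl [[0.772 0.02  0.15 ]]
sp [[0.669 0.322 0.15 ]]
tin [[ 0.761 -0.155  0.15 ]]
[[260.85118924 249.25419993]
 [238.63415623 220.65159148]]
309.70691628693146 324.83988929702025 193.521273335014 cam in tool [ 0.07288905 -0.00102137 -0.14328991] axes in tool
 [[-0.     1.     0.003]
 [-0.958  0.001 -0.287]
 [-0.287 -0.003  0.958]]
```

View pics/w0.png

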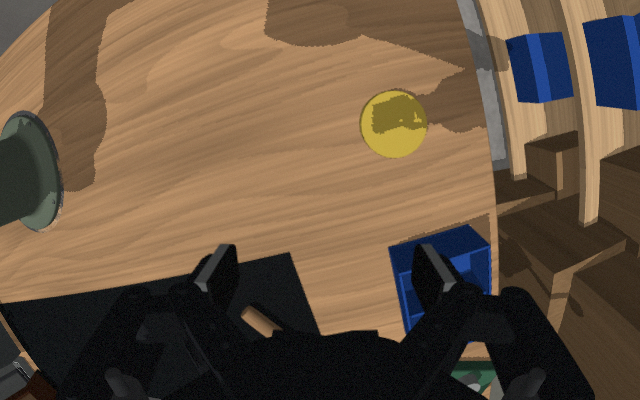

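The rim measures 113.8x65.5 mm (given: 112x66), centred at (0.678, 0.160) with yaw 20°. The scoop grip point is (0.513,-0.188) with yaw 6.8°, and the top and scene views agree to about 4 mm. The wrist picture shows only empty bench and the fingers. Moving over the handle now.

Call:
arm_command:
  motion:
    - [-0.85, -0.92, 0, 0]
    - [-0.85, -0.92, 0, 0]
    - [-0.85, -0.92, 0, 0]
    - [-0.85, -0.92, 0, 0]
    - [-0.85, -0.92, 0, 0]
    - [-0.85, -0.92, 0, 0]
    - [-0.85, -0.92, 0, 0]
    - [-0.85, -0.92, 0, 0]
    - [-0.85, -0.92, 0, 0]
    - [-0.85, -0.92, 0, 0]
    - [-0.85, -0.92, 0, 0]
    - [-0.85, -0.92, 0, 0]
  gripper: -1

```text
t: 1.65
ee_pos: [0.4225, -0.0067, 0.2313]
tool_rot: [3.141, 0.0, 2.869]
force: [0.6, 1.4, -0.6]
finger_gap: 1.0
finger_force: 0.0
```

Call:
arm_command:
  motion:
    - [-0.85, -0.92, 0, 0]
    - [-0.85, -0.92, 0, 0]
    - [-0.85, -0.92, 0, 0]
    - [-0.85, -0.92, 0, 0]
    - [0, 0, 0.5, -1]
    - [0, 0, 0.5, -1]
    - [0, 0, 0.5, -1]
    - [0, 0, 0.5, -0.9]
    - [0, 0, 0, 0]
    - [0, 0, 0, 0]

```text
t: 2.9
ee_pos: [0.5139, -0.1835, 0.1518]
tool_rot: [-3.141, 0.0, -3.025]
force: [-0.2, 1.0, 0.7]
finger_gap: 1.003
finger_force: 0.0
```

```bash
cat >> h.py <<'E'
def delta(x,y,z,yaw):
    s=state(); a=s['tool_rot'][2]; d=np.array([x,y,z])-s['ee_pos']; w=(yaw-a+np.pi)%(2*np.pi)-np.pi
    print('t',round(s['t'],2),'ee',s['ee_pos'].round(4),'rot',s['tool_rot'].round(3),'gap',round(s['finger_gap'],3),'F',s['force'].round(1),round(s['finger_force'],1))
    print('total scaled dx,dy,dz,spin',np.round([(d[0]*np.cos(a)+d[1]*np.sin(a))/.04,(d[0]*np.sin(a)-d[1]*np.cos(a))/.04,-d[2]/.04,-w/.1],2))
E
python3 - <<'E'
from h import *
delta(.512,-.188,.015,3.26)
# refine handle with wrist
im=vision.camera('wrist');cv2.imwrite('pics/w1.png',im[:,:,::-1])
b=mask(im,(105,120,40),(125,255,255)); cs,_=cv2.findContours(b,0,1)
for c in cs:
    if cv2.contourArea(c)>150: print(cv2.contourArea(c),c[:,0].mean(0).round(),rect(cast('wrist',c[:,0],.045)))
E
```

```text
t 2.9 ee [ 0.5139 -0.1835  0.1518] rot [-3.141  0.    -3.025] gap 1.003 F [-0.2  1.   0.7] 0.0
total scaled dx,dy,dz,spin [ 0.06 -0.11  3.42 -0.01]
797.0 [422. 242.] (array([552.9, -88.1]), array([66.6, 16.9]), 82.6)
1806.5 [319. 182.] (array([ 508.7, -190.9]), array([84.7, 16.8]), 6.6)
875.0 [481.  88.] (array([405. , -60.4]), array([13.5, 67.7]), 2.9)
```

View pics/w1.png

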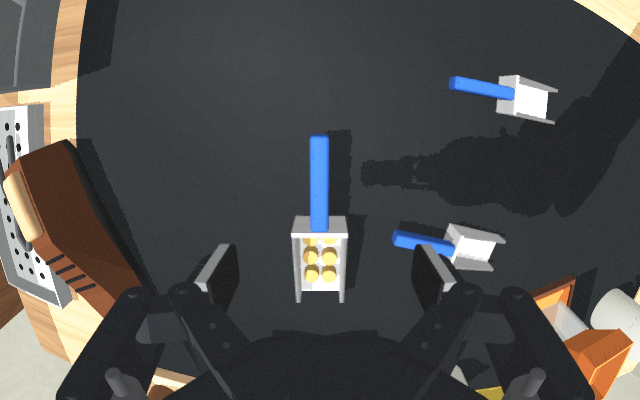

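The wrist view shows scoop A's handle at (319,182), centre (0.509,-0.191), 84.7x16.8 mm, yaw 6.6°. The small scoops lie to the right and the fingers have room. Descending and gripping lightly, then a small lift test.

Call:
arm_command:
  motion:
    - [0.15, -0.17, 0.6, 0]
    - [0, 0, 0.8, 0]
    - [0, 0, 0.8, 0]
    - [0, 0, 0.7, 0]
    - [0, 0, 0.4, 0]
    - [0, 0, 0.12, 0]
    - [0, 0, 0, 0]
    - [0, 0, 0, 0]

```text
t: 3.95
ee_pos: [0.5093, -0.1913, 0.0155]
tool_rot: [-3.14, 0.002, -3.023]
force: [0.6, 0.1, 0.2]
finger_gap: 1.004
finger_force: 0.0
```

Call:
arm_command:
  motion:
    - [0, 0, 0, 0]
    - [0, 0, 0, 0]
    - [0, 0, 0, 0]
    - [0, 0, 0, 0]
    - [0, 0, 0, 0]
    - [0, 0, 0, 0]
    - [0, 0, 0, 0]
    - [0, 0, 0, 0]
  gripper: 1
  newtons: 20

```text
t: 4.95
ee_pos: [0.5084, -0.1908, 0.0145]
tool_rot: [3.141, 0.0, -3.023]
force: [-0.9, 0.8, 2.1]
finger_gap: 0.177
finger_force: 23.4
```

Call:
arm_command:
  motion:
    - [0, 0, -0.1, 0]
    - [0, 0, -0.2, 0]
    - [0, 0, -0.2, 0]
    - [0, 0, 0, 0]
    - [0, 0, 0, 0]
    - [0, 0, 0, 0]

```text
t: 5.7
ee_pos: [0.5082, -0.1908, 0.0343]
tool_rot: [3.141, -0.0, -3.023]
force: [0.1, -0.2, -2.1]
finger_gap: 0.185
finger_force: 22.7
```

Run:
```python
from h import *
delta(.509,-.191,.035,3.26)
im=vision.camera('scene');im2=vision.camera('wrist')
d=cv2.resize(im[170:290,190:310],(480,480),interpolation=2)
cv2.imwrite('pics/lift1.png',np.hstack([d,cv2.resize(im2[130:330,255:385],(312,480))])[:,:,::-1])
```

```text
t 5.7 ee [ 0.5082 -0.1908  0.0343] rot [ 3.141 -0.    -3.023] gap 0.185 F [ 0.1 -0.2 -2.1] 22.7
total scaled dx,dy,dz,spin [-0.02 -0.01 -0.02 -0.  ]
```

View pics/lift1.png

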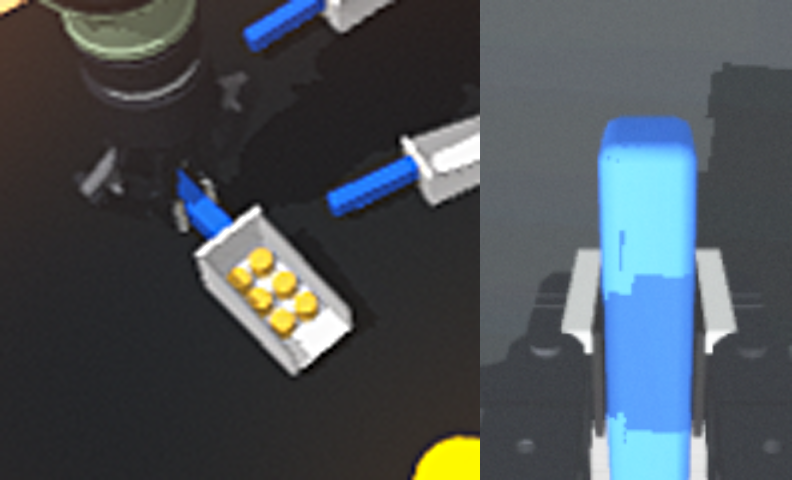

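```bash
cat >> h.py <<'E'
def pan(th,gx=-.0865,ee=None,yaw=None,pts=((.045,.025,0),(.045,-.025,0))):
    """world points of the scoop, drooped by th about the grasp point"""
    s=state(); ee=s['ee_pos'] if ee is None else ee; yaw=s['tool_rot'][2]+np.pi if yaw is None else yaw
    p=np.array(pts)-[gx,0,.034]; c,q=np.cos(th),np.sin(th)
    p=np.c_[p[:,0]*c+p[:,2]*q,p[:,1],-p[:,0]*q+p[:,2]*c]
    return p@cv2.Rodrigues(np.array([0,0,float(yaw)]))[0].T+ee+[0,0,.019]
E
python3 - <<'E'
from h import *
for th in(-.1,0,.1,.15,.3): print(th,pan(th)[:,2].round(3),(proj('scene',pan(th))).round(1).tolist())
E
```

```text
-0.1 [0.033 0.033] [[277.3, 248.9], [262.2, 261.0]]
0 [0.019 0.019] [[277.0, 250.7], [262.1, 262.7]]
0.1 [0.006 0.006] [[276.4, 252.0], [261.7, 263.9]]
0.15 [-0. -0.] [[276.0, 252.5], [261.3, 264.4]]
0.3 [-0.018 -0.018] [[274.3, 253.5], [259.9, 265.1]]
```

Call:
arm_command:
  motion:
    - [0, 0, -0.2, 0]
    - [0, 0, -0.3, 0]
    - [0, 0, -0.15, 0]
    - [0, 0, 0, 0]
    - [0, 0, 0, 0]
    - [0, 0, 0, 0]

```text
t: 6.55
ee_pos: [0.5082, -0.1907, 0.0602]
tool_rot: [3.141, -0.001, -3.023]
force: [0.9, -0.2, -1.5]
finger_gap: 0.182
finger_force: 22.7
```

```bash
cat >> h.py <<'E'
def tilt(gx=-.0865):
    """droop from the front lip corners: red dots of prediction vs the picture is avoided; uses top view pan mask extent"""
    s=state(); im=vision.camera('top'); ee=s['ee_pos']; yaw=s['tool_rot'][2]+np.pi
    c=proj('top',ee+np.array([np.cos(yaw),np.sin(yaw),0])*.09)[0].astype(int)
    m=mask(im,(0,0,95),(180,60,255))|mask(im,(15,80,80),(35,255,255)); k=np.zeros_like(m); cv2.circle(k,c.tolist(),34,255,-1); m&=k
    n,l,st,ce=cv2.connectedComponentsWithStats(m); i=1+np.argmax(st[1:,4])
    uv=np.argwhere(l==i)[:,::-1]; ax=proj('top',np.array([ee,ee+np.array([np.cos(yaw),np.sin(yaw),0])*.1])); d=ax[1]-ax[0]; d/=np.linalg.norm(d)
    far=np.sort((uv-ax[0])@d)[-6:].mean(); print('far edge px',far.round(1),'area',len(uv))
    for th in(0,.1,.2,.3,.45,.6,.8,1.,1.2,1.3): print(th,((proj('top',pan(th,gx,ee,yaw,((.045,.02,.026),(.045,.0,.0))))-ax[0])@d).round(1),end=' ')
    return im
E
python3 - <<'E'
from h import *
delta(.509,-.191,.06,3.26)
im=tilt();cv2.imwrite('pics/t1.png',im[:,:,::-1])
im=vision.camera('scene');cv2.imwrite('pics/s1.png',im[:,:,::-1])
E
```

```text
t 6.55 ee [ 0.5082 -0.1907  0.0602] rot [ 3.141e+00 -1.000e-03 -3.023e+00] gap 0.182 F [ 0.9 -0.2 -1.5] 22.7
total scaled dx,dy,dz,spin [-0.02 -0.01  0.   -0.  ]
far edge px 47.3 area 560
0 [46.2 45.1] 0.1 [45.2 43.3] 0.2 [43.8 41.1] 0.3 [42.  38.5] 0.45 [38.6 34.1] 0.6 [34.5 29. ] 0.8 [28.  21.5] 1.0 [20.7 13.3] 1.2 [12.7  4.7] 1.3 [8.6 0.3]
```

Held level at 20 N. Testing a lighter grip here, where the bench limits the droop to about 0.35 rad.

Call:
arm_command:
  motion:
    - [0, 0, 0, 0]
    - [0, 0, 0, 0]
    - [0, 0, 0, 0]
  gripper: 0.68

```text
t: 7.02
ee_pos: [0.5084, -0.1909, 0.0604]
tool_rot: [3.142, -0.0, -3.023]
force: [-0.7, 0.9, -2.0]
finger_gap: 0.188
finger_force: 22.7
```

Call:
arm_command:
  motion:
    - [0, 0, 0, 0]
    - [0, 0, 0, 0]
    - [0, 0, 0, 0]
  gripper: 0.65

```text
t: 7.4
ee_pos: [0.5085, -0.1909, 0.0605]
tool_rot: [-3.142, 0.0, -3.023]
force: [0.3, 0.7, -1.5]
finger_gap: 0.181
finger_force: 22.7
```

Call:
arm_command:
  motion:
    - [0, 0, 0.2, 0]
    - [0, 0, 0.4, 0]
    - [0, 0, 0.3, 0]
    - [0, 0, 0.1, 0]
    - [0, 0, 0, 0]
    - [0, 0, -1, 0]
    - [0, 0, -0.3, 0]
    - [0, 0, -0.1, 0]
    - [0, 0, 0, 0]
    - [0, 0, 0, 0]
  gripper: 1

```text
t: 8.65
ee_pos: [0.5078, -0.1905, 0.0755]
tool_rot: [3.141, -0.001, -3.023]
force: [-0.2, 0.6, -2.5]
finger_gap: 0.185
finger_force: 22.5
```

Run:
```python
from h import *
delta(.509,-.191,.0155,3.26)
im=tilt();cv2.imwrite('pics/t2.png',im[:,:,::-1])
```

```text
t 8.65 ee [ 0.5078 -0.1905  0.0755] rot [ 3.141e+00 -1.000e-03 -3.023e+00] gap 0.185 F [-0.2  0.6 -2.5] 22.5
total scaled dx,dy,dz,spin [-0.03 -0.02  1.5  -0.  ]
far edge px 47.4 area 571
0 [46.8 45.6] 0.1 [45.8 43.8] 0.2 [44.3 41.5] 0.3 [42.5 38.9] 0.45 [39.1 34.4] 0.6 [34.9 29.3] 0.8 [28.4 21.7] 1.0 [20.9 13.4] 1.2 [12.9  4.8] 1.3 [8.7 0.3]
```

Still level. I'll set it down and regrip at the very end of the handle, for less pad overlap and a longer lever.

Call:
arm_command:
  motion:
    - [0, 0, 0.4, 0]
    - [0, 0, 0.5, 0]
    - [0, 0, 0.4, 0]
    - [0, 0, 0.15, 0]
    - [0, 0, 0.06, 0]
    - [0, 0, 0, 0]
    - [0, 0, 0, 0]

```text
t: 9.57
ee_pos: [0.5092, -0.1911, 0.0166]
tool_rot: [-3.141, 0.001, -3.023]
force: [0.5, 0.3, -2.0]
finger_gap: 0.18
finger_force: 22.5
```

Call:
arm_command:
  motion:
    - [0, 0, 0, 0]
    - [0, 0, 0, 0]
    - [0, 0, 0, 0]
    - [0, 0, 0, 0]
    - [0.3, 0, -0.1, 0]
    - [0.4, 0, -0.15, 0]
    - [0.3, 0, -0.1, 0]
    - [0, 0, 0, 0]
  gripper: 0.2

```text
t: 10.58
ee_pos: [0.4677, -0.1957, 0.0306]
tool_rot: [-3.142, 0.0, -3.025]
force: [-0.7, -0.2, 0.6]
finger_gap: 0.403
finger_force: 0.0
```

Call:
arm_command:
  motion:
    - [0, 0, 0, 0]
    - [0, 0, 0, 0]
    - [0, 0, 0, 0]
    - [0, 0, 0, 0]
    - [0, 0, 0, 0]
  gripper: 1
  newtons: 20

```text
t: 11.2
ee_pos: [0.4689, -0.1957, 0.0301]
tool_rot: [-3.141, 0.0, -3.023]
force: [-0.9, -0.7, 1.4]
finger_gap: 0.173
finger_force: 24.4
```

Call:
arm_command:
  motion:
    - [0, 0, -0.2, 0]
    - [0, 0, -0.4, 0]
    - [0, 0, -0.4, 0]
    - [0, 0, -0.2, 0]
    - [0, 0, 0, 0]
    - [0, 0, 0, 0]
    - [0, 0, 0, 0]

```text
t: 12.08
ee_pos: [0.4684, -0.1954, 0.0776]
tool_rot: [3.141, -0.001, -3.023]
force: [-1.2, -0.2, -1.6]
finger_gap: 0.178
finger_force: 24.0
```

Run:
```python
from h import *
delta(.47,-.195,.0155,3.26)
im=tilt(-.126);cv2.imwrite('pics/t3.png',im[:,:,::-1])
```

```text
t 12.07 ee [ 0.4684 -0.1954  0.0776] rot [ 3.141e+00 -1.000e-03 -3.023e+00] gap 0.178 F [-1.2 -0.2 -1.6] 24.0
total scaled dx,dy,dz,spin [-0.04  0.01  1.55 -0.  ]
far edge px 55.2 area 519
0 [61.  59.8] 0.1 [59.7 57.8] 0.2 [58.  55.2] 0.3 [55.7 52.2] 0.45 [51.4 46.8] 0.6 [46.2 40.7] 0.8 [38.  31.5] 1.0 [28.6 21.4] 1.2 [18.5 10.6] 1.3 [13.2  5. ]
```

It droops at 20 N with this grip, the lip staying on the bench. I'll lower it flat, clamp at 120 N and lift.

Call:
arm_command:
  motion:
    - [0, 0, 0.3, 0]
    - [0, 0, 0.4, 0]
    - [0, 0, 0.3, 0]
    - [0, 0, 0.15, 0]
    - [0, 0, 0.05, 0]
    - [0, 0, 0, 0]
    - [0, 0, 0, 0]

```text
t: 13.0
ee_pos: [0.4683, -0.1956, 0.0303]
tool_rot: [-3.141, -0.001, -3.023]
force: [-5.0, -0.6, 4.3]
finger_gap: 0.18
finger_force: 24.9
```

Call:
arm_command:
  motion:
    - [0, 0, 0, 0]
    - [0, 0, 0, 0]
    - [0, 0, 0, 0]
    - [0, 0, -0.1, 0]
    - [0, 0, -0.3, 0]
    - [0, 0, -0.4, 0]
    - [0, 0, -0.3, 0]
    - [0, 0, -0.1, 0]
    - [0, 0, 0, 0]
    - [0, 0, 0, 0]
  newtons: 120

```text
t: 14.25
ee_pos: [0.4684, -0.1954, 0.0776]
tool_rot: [3.141, -0.001, -3.023]
force: [-0.1, -0.1, -1.9]
finger_gap: 0.142
finger_force: 117.7
```

Run:
```python
from h import *
delta(.47,-.195,.0155,3.26)
im=tilt(-.126);im2=vision.camera('scene')
cv2.imwrite('pics/t4.png',np.hstack([cv2.resize(im[170:270,330:430],(400,400)),cv2.resize(im2[170:290,180:300],(400,400))])[:,:,::-1])
```

```text
t 14.25 ee [ 0.4684 -0.1954  0.0776] rot [ 3.141e+00 -1.000e-03 -3.023e+00] gap 0.142 F [-0.1 -0.1 -1.9] 117.7
total scaled dx,dy,dz,spin [-0.04  0.    1.55 -0.  ]
far edge px 60.7 area 584
0 [61.  59.8] 0.1 [59.7 57.8] 0.2 [58.  55.2] 0.3 [55.7 52.2] 0.45 [51.4 46.8] 0.6 [46.2 40.7] 0.8 [38.  31.5] 1.0 [28.6 21.4] 1.2 [18.5 10.6] 1.3 [13.2  5.1]
```

View pics/t4.png

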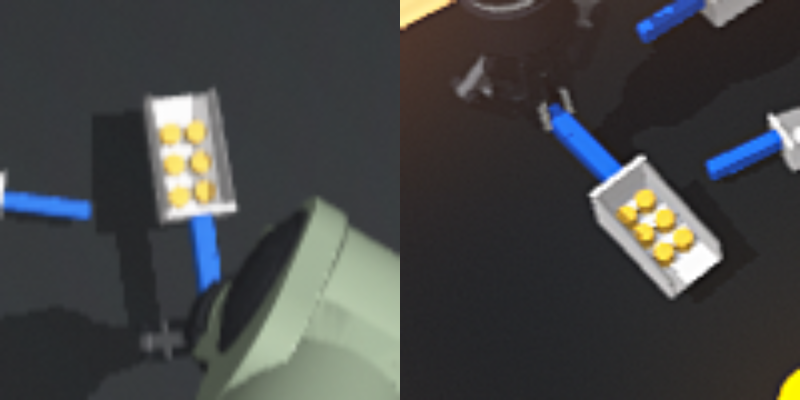

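Held about level at 120 N with all six slugs. Carrying it gently to the funnel.

Call:
arm_command:
  motion:
    - [0, 0, -0.25, 0]
    - [0, 0, -0.5, 0]
    - [0, 0, -0.6, 0]
    - [0, 0.1, -0.6, 0]
    - [0, 0.3, -0.6, 0]
    - [0, 0.5, -0.6, 0]
    - [0, 0.6, -0.6, 0]
    - [0, 0.6, -0.6, 0]
    - [0, 0.6, -0.6, 0]
    - [0, 0.6, -0.5, 0]
    - [0, 0.6, -0.4, 0]
    - [0, 0.6, -0.25, 0]

```text
t: 15.85
ee_pos: [0.4474, -0.016, 0.3235]
tool_rot: [-3.141, 0.001, -3.023]
force: [1.0, 0.2, -2.6]
finger_gap: 0.145
finger_force: 117.7
```

Call:
arm_command:
  motion:
    - [-0.1, 0.6, 0, -0.1]
    - [-0.2, 0.6, 0, -0.3]
    - [-0.3, 0.5, 0, -0.4]
    - [-0.3, 0.4, 0, -0.4]
    - [-0.3, 0.3, 0, -0.4]
    - [-0.3, 0.2, 0, -0.4]
    - [-0.2, 0.1, 0, -0.3]
    - [0, 0, 0, 0]
    - [0, 0, 0, 0]
    - [0, 0, 0, 0]

```text
t: 17.1
ee_pos: [0.4951, 0.1034, 0.3221]
tool_rot: [-3.141, -0.0, -2.794]
force: [0.1, 0.1, -1.7]
finger_gap: 0.141
finger_force: 117.7
```

Run:
```python
from h import *
delta(.581,.125,.322,-2.793)
im=tilt(-.126)
```

```text
t 17.1 ee [0.4951 0.1034 0.3221] rot [-3.141 -0.    -2.794] gap 0.141 F [ 0.1  0.1 -1.7] 117.7
total scaled dx,dy,dz,spin [-2.2  -0.22  0.   -0.01]
far edge px 71.5 area 2212
0 [74.3 72. ] 0.1 [72.  68.7] 0.2 [69.2 65. ] 0.3 [65.7 60.7] 0.45 [59.6 53.5] 0.6 [52.6 45.5] 0.8 [41.9 33.8] 1.0 [30.1 21.2] 1.2 [17.6  8.2] 1.3 [11.2  1.5]
```

Call:
arm_command:
  motion:
    - [-0.2, -0.04, 0, 0]
    - [-0.4, -0.04, 0, 0]
    - [-0.5, -0.04, 0, 0]
    - [-0.5, -0.04, 0, 0]
    - [-0.4, -0.06, 0, 0]
    - [-0.2, 0, 0, 0]
    - [0, 0, 0, 0]
    - [0, 0, 0, 0]

```text
t: 18.15
ee_pos: [0.5806, 0.1255, 0.3221]
tool_rot: [3.142, -0.0, -2.793]
force: [-0.2, 0.2, -2.4]
finger_gap: 0.141
finger_force: 117.8
```

```bash
sed -i 's/c.tolist(),34/c.tolist(),55/' h.py
python3 - <<'E'
from h import *
delta(.581,.125,.322,-2.793)
im=tilt(-.126);im2=vision.camera('scene')
cv2.imwrite('pics/p1.png',np.hstack([cv2.resize(im[110:230,200:320],(400,400)),cv2.resize(im2[80:240,300:460],(400,400))])[:,:,::-1])
E
```

```text
t 18.15 ee [0.5806 0.1255 0.3221] rot [ 3.142 -0.    -2.793] gap 0.141 F [-0.2  0.2 -2.4] 117.8
total scaled dx,dy,dz,spin [-0.01 -0.01  0.   -0.  ]
far edge px 79.1 area 4632
0 [73.4 70.1] 0.1 [70.6 66.4] 0.2 [67.2 62.2] 0.3 [63.3 57.5] 0.45 [56.5 49.8] 0.6 [48.9 41.3] 0.8 [37.7 29.2] 1.0 [25.6 16.4] 1.2 [12.9  3.3] 1.3 [ 6.4 -3.3]
```

View pics/p1.png

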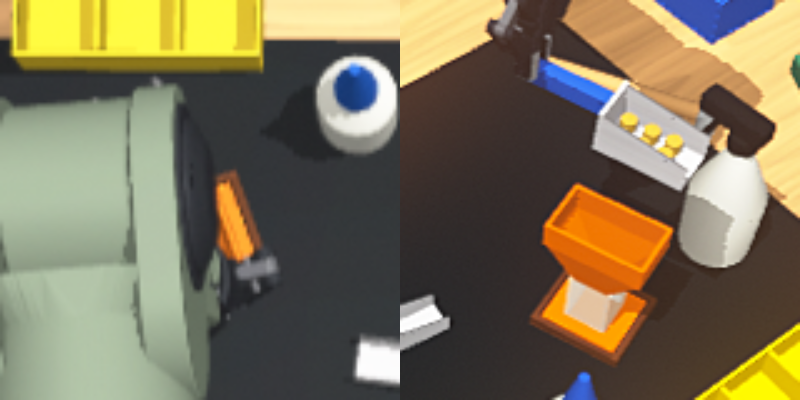

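The scene view shows the scoop level and lined up above the funnel; the top view is blocked by the arm. Now a short 20 N pulse and a re-clamp, tracking the gold mask in the scene view.

Call:
arm_command:
  motion:
    - [0, 0, 0, 0]
  newtons: 20

```text
t: 18.38
ee_pos: [0.5808, 0.1254, 0.3224]
tool_rot: [-3.142, 0.0, -2.793]
force: [-1.0, 0.3, -2.2]
finger_gap: 0.144
finger_force: 117.8
```

Call:
arm_command:
  motion:
    - [0, 0, 0, 0]
    - [0, 0, 0, 0]
  newtons: 120

```text
t: 18.62
ee_pos: [0.581, 0.1255, 0.3222]
tool_rot: [-3.142, 0.0, -2.793]
force: [0.8, -1.0, -2.3]
finger_gap: 0.142
finger_force: 117.7
```

```bash
cat >> h.py <<'E'
def gold(name):
    im=vision.camera('scene'); cv2.imwrite(f'pics/{name}.png',im[:,:,::-1])
    m=mask(im,(18,110,120),(32,255,255),(330,60,450,220)); uv=np.argwhere(m)[:,::-1]
    b=mask(im,(105,130,60),(125,255,255),(345,60,425,160)); vb=np.argwhere(b)[:,::-1]
    print('gold',len(uv),uv.mean(0).round(1) if len(uv) else '', 'handle',len(vb),vb.mean(0).round(1) if len(vb) else '')
    return im
E
python3 - <<'E'
from h import *
s=state();print(s['t'],s['finger_force'],s['finger_gap'],s['force'])
im=cv2.imread('pics/p1.png')[:,400:,::-1].copy()
m=mask(im,(18,110,120),(32,255,255),(150,80,300,200));uv=np.argwhere(m)[:,::-1]/2.5+[300,80];print('before',len(uv)/6.25,uv.mean(0))
gold('g1')
gx=-.1235; e=s['ee_pos']+[.004*.94,.004*.34,-.011]
for th in(0,.1,.2,.3,.45,.6,.8,1.,1.2): print(th,proj('scene',pan(th,gx,e,.349,((-.087,0,.04),(0,-.01,.015),(.045,.025,0),(.045,-.025,0)))).round(0).tolist())
E
```

```text
18.625 117.69194841384888 0.142080795835873 [ 0.81291334 -0.95210028 -2.31000239]
before 171.04 [397.9191768  133.07652011]
gold 1091 [389.5 136.9] handle 1108 [399.4  85. ]
0 [[368.0, 110.0], [399.0, 136.0], [423.0, 139.0], [413.0, 153.0]]
0.1 [[368.0, 111.0], [397.0, 139.0], [420.0, 143.0], [410.0, 157.0]]
0.2 [[368.0, 112.0], [395.0, 142.0], [417.0, 147.0], [407.0, 161.0]]
0.3 [[368.0, 114.0], [393.0, 145.0], [413.0, 150.0], [403.0, 163.0]]
0.45 [[367.0, 115.0], [388.0, 148.0], [406.0, 153.0], [396.0, 167.0]]
0.6 [[366.0, 116.0], [383.0, 150.0], [398.0, 155.0], [389.0, 169.0]]
0.8 [[365.0, 118.0], [375.0, 151.0], [388.0, 157.0], [378.0, 170.0]]
1.0 [[363.0, 119.0], [367.0, 151.0], [376.0, 156.0], [367.0, 168.0]]
1.2 [[360.0, 119.0], [359.0, 149.0], [365.0, 153.0], [355.0, 165.0]]
```

```bash
sed -i "s/(18,110,120),(32,255,255),(330,60,450,220)/(18,130,150),(32,255,255),(345,122,425,180)/; s/(345,60,425,160)/(345,95,392,150)/" h.py
python3 - <<'E'
from h import *
gold('g2')
E
```

```text
gold 228 [393.  147.7] handle 313 [368.6 114.6]
```

Call:
arm_command:
  motion:
    - [0, 0, 0, 0]
    - [0, 0, 0, 0]
  newtons: 20

```text
t: 18.98
ee_pos: [0.5811, 0.1255, 0.3221]
tool_rot: [-3.142, 0.0, -2.793]
force: [-0.6, 0.1, -1.6]
finger_gap: 0.141
finger_force: 117.8
```

Run:
```python
from h import *
s=state();print(s['t'],s['finger_force'],s['force']);gold('g3')
```

```text
18.975 117.75916814804077 [-0.56651978  0.07523406 -1.64514555]
gold 229 [393.  147.6] handle 313 [368.6 114.6]
```

Call:
arm_command:
  motion:
    - [0, 0, 0, 0]
    - [0, 0, 0, 0]
    - [0, 0, 0, 0]
  newtons: 120

```text
t: 19.4
ee_pos: [0.581, 0.1256, 0.3221]
tool_rot: [3.142, -0.0, -2.793]
force: [-0.1, 0.7, -1.9]
finger_gap: 0.142
finger_force: 117.7
```

Run:
```python
from h import *
s=state();print(s['t'],s['finger_force'],s['force']);im=gold('g4')
c=cv2.resize(im[90:220,330:460],(520,520),interpolation=2);cv2.imwrite('pics/g4c.png',c[:,:,::-1])
```

```text
19.4 117.69599318504333 [-0.09301555  0.70154663 -1.89106345]
gold 228 [393.  147.6] handle 313 [368.6 114.6]
```

View pics/g4c.png

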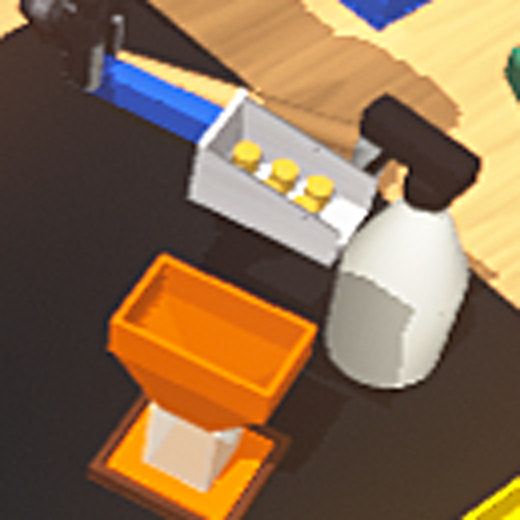

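Still level with six slugs: the grip force never dropped (117.7 N). I'll send the force together with the gripper value.

Call:
arm_command:
  motion:
    - [0, 0, 0, 0]
    - [0, 0, 0, 0]
  gripper: 1
  newtons: 20

```text
t: 19.7
ee_pos: [0.5811, 0.1255, 0.3221]
tool_rot: [-3.142, 0.0, -2.793]
force: [0.7, -0.2, -2.5]
finger_gap: 0.145
finger_force: 117.8
```

Call:
arm_command:
  motion:
    - [0, 0, 0, 0]
    - [0, 0, 0, 0]
    - [0, 0, 0, 0]
    - [0, 0, 0, 0]

```text
t: 20.2
ee_pos: [0.5811, 0.1255, 0.3221]
tool_rot: [-3.142, -0.0, -2.793]
force: [0.2, 0.3, -2.2]
finger_gap: 0.142
finger_force: 117.8
```

Run:
```python
from h import *
s=state();print(s['t'],s['finger_force'],s['force']);im=gold('g5')
```

```text
20.2 117.79312133789062 [ 0.17914096  0.30219818 -2.16294484]
gold 230 [392.9 147.6] handle 313 [368.6 114.6]
```

The gripper does not back-drive, so I'll ease it by position: a gap of about 0.178 gave 24 N earlier.

Call:
arm_command:
  motion:
    - [0, 0, 0, 0]
    - [0, 0, 0, 0]
  gripper: 0.67

```text
t: 20.5
ee_pos: [0.581, 0.1255, 0.3221]
tool_rot: [3.142, -0.0, -2.793]
force: [-0.2, 0.1, -2.4]
finger_gap: 0.168
finger_force: 52.7
```

Run:
```python
from h import *
s=state();print(s['t'],s['finger_force'],s['force']);im=gold('g6')
```

```text
20.5 52.74156332015991 [-0.15907629  0.13110371 -2.44779088]
gold 226 [393.  147.8] handle 313 [368.6 114.5]
```

Call:
arm_command:
  motion:
    - [0, 0, 0, 0]
    - [0, 0, 0, 0]
  gripper: 0.66

```text
t: 20.8
ee_pos: [0.5811, 0.1255, 0.3221]
tool_rot: [-3.142, -0.0, -2.793]
force: [0.0, -0.6, -1.5]
finger_gap: 0.174
finger_force: 41.1
```

Run:
```python
from h import *
s=state();print(s['t'],s['finger_force'],s['force']);im=gold('g7')
```

```text
20.8 41.058311462402344 [ 0.02509137 -0.59189543 -1.54385022]
gold 227 [393.1 147.7] handle 311 [368.6 114.5]
```

Call:
arm_command:
  motion:
    - [0, 0, 0, 0]
  gripper: 0.655

```text
t: 20.98
ee_pos: [0.581, 0.1255, 0.3221]
tool_rot: [3.142, -0.0, -2.793]
force: [1.1, 0.1, -2.2]
finger_gap: 0.174
finger_force: 35.1
```

Run:
```python
from h import *
s=state();print(s['t'],s['finger_force'],s['force']);im=gold('g8')
```

```text
20.975 35.11643350124359 [ 1.11182088  0.14829817 -2.23574876]
gold 228 [392.9 147.8] handle 311 [368.6 114.5]
```

Call:
arm_command:
  motion:
    - [0, 0, 0, 0]
    - [0, 0, 0, 0]
  gripper: 0.65

```text
t: 21.28
ee_pos: [0.5811, 0.1255, 0.3221]
tool_rot: [-3.142, 0.0, -2.793]
force: [-0.5, 0.5, -1.4]
finger_gap: 0.177
finger_force: 29.3
```

Run:
```python
from h import *
s=state();print(s['t'],s['finger_force'],s['force']);im=gold('g9')
```

```text
21.275 29.258261024951935 [-0.54237253  0.45851201 -1.44036412]
gold 227 [393.1 147.7] handle 311 [368.6 114.5]
```

Call:
arm_command:
  motion:
    - [0, 0, 0, 0]
  gripper: 0.645

```text
t: 21.45
ee_pos: [0.5811, 0.1256, 0.3221]
tool_rot: [-3.142, 0.0, -2.793]
force: [-0.5, -0.0, -1.5]
finger_gap: 0.182
finger_force: 23.4
```

Run:
```python
from h import *
s=state();print(s['t'],s['finger_force'],s['force']);im=gold('g10')
```

```text
21.45 23.36816757917404 [-0.45617392 -0.0154188  -1.48374614]
gold 228 [392.1 148.6] handle 315 [368.5 115.2]
```

Starting to creep. I'll hold this a little longer.

Call:
arm_command:
  motion:
    - [0, 0, 0, 0]
    - [0, 0, 0, 0]

```text
t: 21.75
ee_pos: [0.581, 0.1255, 0.322]
tool_rot: [3.142, -0.0, -2.793]
force: [-0.2, -0.1, -1.2]
finger_gap: 0.181
finger_force: 23.4
```

Run:
```python
from h import *
s=state();print(s['t'],s['finger_force'],s['force']);im=gold('g11')
```

```text
21.75 23.38387906551361 [-0.1797716  -0.10748527 -1.2042883 ]
gold 188 [383.6 153.7] handle 326 [365.4 119.8]
```

Call:
arm_command:
  motion:
    - [0, 0, 0, 0]

```text
t: 21.92
ee_pos: [0.5811, 0.1255, 0.3221]
tool_rot: [3.142, 0.0, -2.793]
force: [-0.1, -0.1, -2.7]
finger_gap: 0.176
finger_force: 23.4
```

Run:
```python
from h import *
s=state();print(s['t'],s['finger_force'],s['force']);im=gold('g12')
for k in('g10','g11','g12'):
    a=cv2.imread(f'pics/{k}.png')[:,:,::-1].copy()
    w=mask(a,(0,0,140),(180,50,255),(350,100,416,180)); n,l,st,ce=cv2.connectedComponentsWithStats(w); i=1+np.argmax(st[1:,4]);print(k,st[i],ce[i].round(1))
```

```text
21.925 23.40829700231552 [-0.08734338 -0.09053788 -2.70953921]
gold 181 [383.6 154.4] handle 316 [365.2 119.9]
g10 [376 114  40  45 891] [396.6 136.7]
g11 [364 123  42  46 775] [385.  146.8]
g12 [364 123  42  46 781] [384.7 146.6]
```

Stopped at roughly 0.5 rad. Easing a bit more.

Call:
arm_command:
  motion:
    - [0, 0, 0, 0]
    - [0, 0, 0, 0]
  gripper: 0.64

```text
t: 22.22
ee_pos: [0.5811, 0.1255, 0.3221]
tool_rot: [-3.142, 0.0, -2.793]
force: [0.1, 0.3, -2.6]
finger_gap: 0.182
finger_force: 17.4
```

```bash
cat >> h.py <<'E'
def step(k):
    s=state();print(round(s['t'],2),round(s['finger_force'],1),s['force'].round(1));a=gold(k)
    w=mask(a,(0,0,140),(180,50,255),(345,100,410,190)); n,l,st,ce=cv2.connectedComponentsWithStats(w); i=1+np.argmax(st[1:,4]);print(k,st[i],ce[i].round(1))
E
python3 -c "from h import *;step('g13')"
```

```text
22.23 17.4 [ 0.1  0.3 -2.6]
gold 184 [382.5 155.1] handle 312 [364.4 120.2]
g13 [362 124  41  46 749] [382.  147.4]
```

Call:
arm_command:
  motion:
    - [0, 0, 0, 0]
    - [0, 0, 0, 0]
  gripper: 0.636

```text
t: 22.52
ee_pos: [0.5811, 0.1255, 0.3222]
tool_rot: [-3.142, 0.0, -2.793]
force: [0.4, 0.9, -0.9]
finger_gap: 0.184
finger_force: 12.5
```

```bash
python3 -c "from h import *;step('g14')"
```

```text
22.52 12.5 [ 0.4  0.9 -0.9]
gold 196 [380.5 167.8] handle 274 [360.1 121.7]
g14 [351 127  35  42 703] [368.2 147.4]
```

Call:
arm_command:
  motion:
    - [0, 0, 0, 0]
    - [0, 0, 0, 0]

```text
t: 22.82
ee_pos: [0.5812, 0.1255, 0.3223]
tool_rot: [-3.141, 0.0, -2.793]
force: [-0.1, -0.7, -1.0]
finger_gap: 0.181
finger_force: 12.6
```

```bash
python3 -c "from h import *;step('g15')"
```

```text
22.82 12.6 [-0.1 -0.7 -1. ]
gold 67 [383.4 170.6] handle 274 [360.2 121.6]
g15 [352 127  34  42 748] [368.8 147.8]
```

Run:
```python
from h import *
vision.camera('scene')
a=vision.camera('scene');cv2.imwrite('pics/g16.png',a[:,:,::-1]);b0=cv2.imread('pics/g4.png')[:,:,::-1].copy()
for n,im in(('before',b0),('now',a)):
    m=mask(im,(18,130,120),(32,255,255),(335,120,440,235)); N,l,st,ce=cv2.connectedComponentsWithStats(m)
    print(n,[(st[i].tolist(),ce[i].round().tolist(),np.median(cv2.cvtColor(im,cv2.COLOR_RGB2HSV)[l==i],axis=0).tolist()) for i in range(1,N) if st[i,4]>4])
d=cv2.absdiff(a,b0).max(2)[150:225,335:425]; N,l,st,ce=cv2.connectedComponentsWithStats((d>30).astype(np.uint8));print([(s.tolist()) for s in st[1:] if s[4]>4])
print('tube px',proj('scene',[[.6776,.16,.03],[.6776,.16,.07],[.6776,.16,.159]]).round())
```

```text
before [([388, 125, 7, 8, 38], [391.0, 128.0], [24.5, 179.0, 252.0]), ([396, 130, 8, 8, 44], [400.0, 133.0], [24.5, 180.0, 251.0]), ([404, 134, 9, 9, 54], [408.0, 138.0], [25.5, 179.0, 253.0]), ([362, 154, 20, 12, 24], [371.0, 158.0], [19.0, 255.0, 255.0]), ([383, 160, 14, 7, 14], [390.0, 163.0], [20.0, 255.0, 255.0]), ([359, 167, 50, 22, 92], [387.0, 178.0], [19.0, 255.0, 255.0]), ([358, 192, 37, 28, 256], [375.0, 209.0], [19.0, 255.0, 255.0]), ([425, 224, 15, 11, 93], [434.0, 231.0], [25.0, 255.0, 211.0])]
now [([385, 161, 12, 6, 12], [390.0, 164.0], [20.0, 255.0, 255.0]), ([359, 163, 50, 26, 91], [386.0, 177.0], [19.0, 255.0, 255.0]), ([358, 192, 37, 28, 249], [375.0, 209.0], [19.0, 255.0, 255.0]), ([425, 224, 15, 11, 93], [434.0, 231.0], [25.0, 255.0, 210.0])]
[[22, 0, 29, 31, 488], [64, 0, 18, 7, 72], [76, 8, 14, 29, 320]]
tube px [[378. 200.]
 [380. 191.]
 [384. 171.]]
```

The pan shows no slugs and the wrist load is down to about 0.9 N, the scoop alone, so the slugs are out. Lifting away, then I'll check the funnel from above.

Call:
arm_command:
  motion:
    - [0, 0, 0, 0]
    - [0, 0, -0.3, 0]
    - [0, 0, -0.5, 0]
    - [0, 0, -0.4, 0]
    - [0.2, -0.4, -0.1, 0]
    - [0.3, -0.7, 0, 0]
    - [0.3, -0.7, 0, 0.2]
    - [0.3, -0.7, 0, 0.3]
    - [0.3, -0.7, 0, 0.3]
    - [0.3, -0.7, 0, 0.3]
    - [0.3, -0.7, 0, 0.3]
    - [0.2, -0.7, 0, 0.3]
  gripper: 1
  newtons: 20

```text
t: 24.48
ee_pos: [0.5578, -0.105, 0.374]
tool_rot: [-3.141, -0.001, -2.965]
force: [0.7, -0.5, -0.2]
finger_gap: 0.177
finger_force: 21.4
```

Call:
arm_command:
  motion:
    - [0.2, -0.7, 0, 0.3]
    - [0.1, -0.5, 0, 0.3]
    - [0, -0.3, 0, 0]
    - [0, 0, 0, 0]
    - [0, 0, 0, 0]

```text
t: 25.1
ee_pos: [0.5563, -0.1636, 0.3741]
tool_rot: [3.141, -0.0, -3.022]
force: [0.6, -0.3, -1.4]
finger_gap: 0.176
finger_force: 21.4
```

Run:
```python
from h import *
delta(.56,-.185,.20,-3.023)
top=vision.camera('top');cv2.imwrite('pics/top2.png',top[:,:,::-1]);sc=vision.camera('scene');cv2.imwrite('pics/scene2.png',sc[:,:,::-1])
t0=cv2.imread('pics/top0.png')[:,:,::-1].copy()
for n,im in(('t0',t0),('t2',top)):
    m=mask(im,(18,100,110),(32,235,255),(170,125,480,325)); N,l,st,ce=cv2.connectedComponentsWithStats(m); print(n,[(ce[i].round().tolist(),int(st[i,4])) for i in range(1,N) if st[i,4]>3])
d=cv2.absdiff(t0,top).max(2);N,l,st,ce=cv2.connectedComponentsWithStats((d[145:212,230:292]>35).astype(np.uint8));print('diff jar',[s.tolist() for s in st[1:] if s[4]>3])
m=mask(sc,(18,100,110),(32,235,255),(150,110,480,300));N,l,st,ce=cv2.connectedComponentsWithStats(m); print('scene',[(ce[i].round().tolist(),int(st[i,4])) for i in range(1,N) if st[i,4]>3])
big=np.hstack([cv2.resize(top[145:210,230:290],(370,400),interpolation=2),cv2.resize(sc[90:290,200:400],(400,400),interpolation=2)]);cv2.imwrite('pics/chk.png',big[:,:,::-1])
```

```text
t 25.1 ee [ 0.5563 -0.1636  0.3741] rot [ 3.141 -0.    -3.022] gap 0.176 F [ 0.6 -0.3 -1.4] 21.4
total scaled dx,dy,dz,spin [-0.03 -0.54  4.35  0.01]
t0 [([242.0, 127.0], 435), ([427.0, 128.0], 15), ([476.0, 134.0], 48), ([371.0, 142.0], 333), ([477.0, 151.0], 27), ([477.0, 160.0], 14), ([478.0, 173.0], 80), ([272.0, 180.0], 79), ([264.0, 196.0], 7), ([376.0, 203.0], 19), ([370.0, 204.0], 18), ([378.0, 211.0], 20), ([371.0, 211.0], 17), ([372.0, 219.0], 18), ([378.0, 218.0], 21), ([479.0, 254.0], 10), ([181.0, 280.0], 220)]
t2 [([242.0, 127.0], 430), ([427.0, 128.0], 15), ([476.0, 134.0], 48), ([371.0, 142.0], 331), ([477.0, 150.0], 30), ([272.0, 180.0], 82), ([262.0, 181.0], 63), ([256.0, 179.0], 21), ([261.0, 197.0], 7), ([479.0, 254.0], 10), ([180.0, 279.0], 214)]
diff jar [[24, 30, 13, 12, 75]]
scene [([178.0, 147.0], 3739), ([266.0, 122.0], 963), ([305.0, 111.0], 7), ([449.0, 137.0], 1998), ([215.0, 125.0], 33), ([232.0, 132.0], 11), ([416.0, 129.0], 6), ([428.0, 135.0], 36), ([174.0, 180.0], 6), ([366.0, 194.0], 6), ([469.0, 206.0], 7), ([477.0, 213.0], 5), ([426.0, 281.0], 649), ([438.0, 276.0], 8), ([404.0, 286.0], 62), ([307.0, 279.0], 5), ([296.0, 282.0], 4), ([293.0, 291.0], 5), ([390.0, 297.0], 5)]
```

View pics/chk.png

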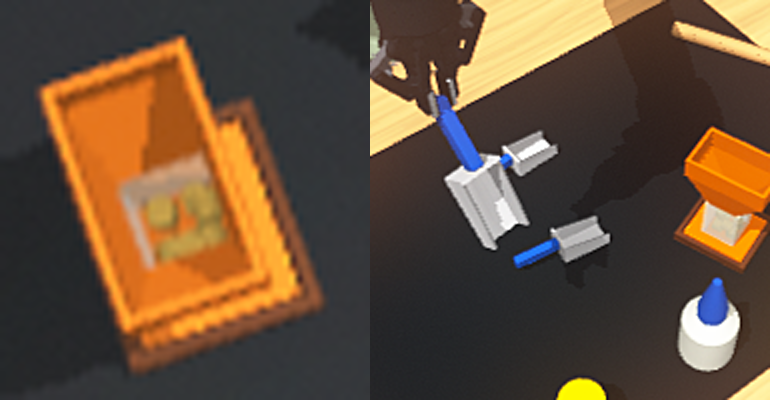

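The slugs are down in the tube at crop pixels (160,210), (200,205) and (190,245). None are anywhere else, and the scoop pan is empty. Laying the scoop down, moving back as I lower so the lip drags and the pan folds flat.

Call:
arm_command:
  motion:
    - [0, -0.2, 0.4, 0]
    - [0, -0.34, 0.8, 0]
    - [0, 0, 0.9, 0]
    - [0, 0, 0.9, 0]
    - [0, 0, 0.9, 0]
    - [0, 0, 0.8, 0]
    - [0, 0, 0.5, 0]
    - [0, 0, 0.3, 0]
    - [0, 0, 0, 0]

```text
t: 26.32
ee_pos: [0.5582, -0.1855, 0.1533]
tool_rot: [3.141, -0.001, -3.023]
force: [0.2, -0.9, 0.1]
finger_gap: 0.18
finger_force: 21.4
```

Call:
arm_command:
  motion:
    - [0.45, 0, 0.2, 0]
    - [0.4, 0, 0.25, 0]
    - [0.4, 0, 0.3, 0]
    - [0.4, 0, 0.3, 0]
    - [0.3, 0, 0.35, 0]
    - [0.3, 0, 0.35, 0]
    - [0.25, 0, 0.4, 0]
    - [0.2, 0, 0.4, 0]
    - [0.1, 0, 0.35, 0]
    - [0, 0, 0, 0]

```text
t: 27.58
ee_pos: [0.4477, -0.1992, 0.0383]
tool_rot: [-3.141, 0.0, -3.024]
force: [-0.9, -0.7, 0.1]
finger_gap: 0.181
finger_force: 21.2
```

Run:
```python
from h import *
delta(.45,-.197,.030,-3.023)
im=tilt(-.124)
```

```text
t 27.57 ee [ 0.4477 -0.1992  0.0383] rot [-3.141  0.    -3.024] gap 0.181 F [-0.9 -0.7  0.1] 21.2
total scaled dx,dy,dz,spin [-0.06  0.05  0.21 -0.01]
far edge px 24.4 area 1109
0 [58.7 57.8] 0.1 [57.6 55.9] 0.2 [56.  53.5] 0.3 [53.9 50.6] 0.45 [49.9 45.6] 0.6 [45.  39.8] 0.8 [37.2 30.9] 1.0 [28.3 21.2] 1.2 [18.5 10.8] 1.3 [13.4  5.5]
```

```bash
cat >> h.py <<'E'
def look(gx=-.1235):
    s=state(); sc=vision.camera('scene'); w=mask(sc,(0,0,90),(180,60,255),(200,200,290,285)); N,l,st,ce=cv2.connectedComponentsWithStats(w)
    for i in range(1,N):
        if st[i,4]>60:
            uv=np.argwhere(l==i)[:,::-1]; print('scene pan',st[i].tolist(),ce[i].round(1),'lowest',uv[uv[:,1].argmax()],'right',uv[uv[:,0].argmax()],'rect@.02',rect(cast('scene',uv,.02)))
    yaw=s['tool_rot'][2]+np.pi; e=s['ee_pos']+np.array([.0045*np.cos(yaw),.0045*np.sin(yaw),-.011])
    for th in(-.1,0,.1,.3,.6): print(th,proj('scene',pan(th,gx,e,yaw,((.045,.025,0),(.045,-.025,0),(-.045,-.025,.045),(-.045,.025,.045)))).round().tolist(),pan(th,gx,e,yaw,((.045,0,0),(-.045,0,0)))[:,2].round(3))
E
python3 -c "from h import *;look()"
```

```text
scene pan [234, 220, 38, 42, 837] [252.3 240.5] lowest [257 261] right [271 246] rect@.02 (array([ 570.1, -186.5]), array([118.5,  60.4]), 2.8)
-0.1 [[272.0, 245.0], [257.0, 257.0], [232.0, 227.0], [248.0, 216.0]] [0.03  0.021]
0 [[272.0, 248.0], [257.0, 259.0], [233.0, 229.0], [248.0, 217.0]] [0.013 0.013]
0.1 [[272.0, 249.0], [257.0, 261.0], [234.0, 230.0], [249.0, 219.0]] [-0.004  0.005]
0.3 [[270.0, 252.0], [255.0, 263.0], [235.0, 233.0], [250.0, 222.0]] [-0.035 -0.009]
0.6 [[264.0, 252.0], [250.0, 263.0], [234.0, 236.0], [249.0, 225.0]] [-0.076 -0.026]
```

The scoop is nearly flat (about 0.07 rad, lip on the bench). Pressing the last 8–10 mm down and releasing.

Call:
arm_command:
  motion:
    - [0, 0, 0.1, 0]
    - [0, 0, 0.1, 0]
    - [0, 0, 0.05, 0]
    - [0, 0, 0, 0]
    - [0, 0, 0, 0]

```text
t: 28.3
ee_pos: [0.4475, -0.1989, 0.0281]
tool_rot: [3.142, -0.0, -3.023]
force: [-2.8, -1.2, 3.0]
finger_gap: 0.178
finger_force: 21.6
```

Call:
arm_command:
  motion:
    - [0, 0, 0, 0]
    - [0, 0, 0, 0]
    - [0, 0, 0, 0]
    - [0, 0, 0, 0]
    - [0, 0, 0, 0]
    - [0, 0, 0, 0]
  gripper: 0

```text
t: 29.05
ee_pos: [0.4476, -0.1989, 0.0281]
tool_rot: [3.142, 0.0, -3.023]
force: [-1.0, 0.5, 0.0]
finger_gap: 0.499
finger_force: 0.0
```

Call:
arm_command:
  motion:
    - [0, 0, -0.4, 0]
    - [0, 0, -0.8, 0]
    - [0, 0, -0.9, 0]
    - [0, 0, -0.9, 0]
    - [0, 0, -0.9, 0]
    - [0, 0, -0.9, 0]
    - [0, 0, -0.9, 0]
    - [0, 0, -0.6, 0]
    - [0, 0, 0, 0]
    - [0, 0, 0, 0]

```text
t: 30.3
ee_pos: [0.4471, -0.1986, 0.2791]
tool_rot: [3.141, -0.001, -3.023]
force: [-0.2, 0.7, -1.1]
finger_gap: 0.5
finger_force: 0.0
```

Run:
```python
from h import *
delta(.6776,.160,.30,-2.793)
sc=vision.camera('scene');top=vision.camera('top');wr=vision.camera('wrist')
cv2.imwrite('pics/top3.png',top[:,:,::-1]);cv2.imwrite('pics/w3.png',wr[:,:,::-1])
b=mask(wr,(105,120,40),(125,255,255)); cs,_=cv2.findContours(b,0,1)
for c in cs:
    if cv2.contourArea(c)>250: print(c[:,0].mean(0).round(),rect(cast('wrist',c[:,0],.045)))
w=mask(sc,(0,0,90),(180,60,255),(200,200,290,285)); N,l,st,ce=cv2.connectedComponentsWithStats(w); print(st[1:].tolist())
t0=cv2.imread('pics/top0.png')[:,:,::-1].copy()
o=mask(top,(5,150,90),(17,255,255),(230,145,290,210));o0=mask(t0,(5,150,90),(17,255,255),(230,145,290,210));print('jar px shift',cv2.moments(o)['m10']/cv2.moments(o)['m00']-cv2.moments(o0)['m10']/cv2.moments(o0)['m00'])
```

```text
t 30.3 ee [ 0.4471 -0.1986  0.2791] rot [ 3.141e+00 -1.000e-03 -3.023e+00] gap 0.5 F [-0.2  0.7 -1.1] 0.0
total scaled dx,dy,dz,spin [-6.78  8.22 -0.52 -2.3 ]
[324. 193.] (array([ 487.1, -196.6]), array([86.7, 17.1]), 5.7)
[438. 143.] (array([401.2, -58.8]), array([14.3, 67.5]), 2.7)
[[234, 221, 39, 41, 829]]
jar px shift -0.19257520771589043
```

The scoop lies flat (handle 86.7x17.1 mm seen at its design height) and is released. Now to the jar.

Call:
arm_command:
  motion:
    - [-0.5, 0.6, -0.1, 0]
    - [-0.56, 0.69, 0, 0]
    - [-0.57, 0.69, 0, 0]
    - [-0.57, 0.69, 0, 0]
    - [-0.57, 0.69, 0, 0]
    - [-0.57, 0.69, 0, 0]
    - [-0.57, 0.69, 0, 0]
    - [-0.57, 0.69, 0, 0]
    - [-0.57, 0.69, 0, 0]
    - [-0.57, 0.69, 0, 0]
    - [-0.57, 0.69, 0, 0]
    - [-0.57, 0.69, 0, 0]
  gripper: -1

```text
t: 31.95
ee_pos: [0.6777, 0.1592, 0.2827]
tool_rot: [-3.142, -0.002, -3.023]
force: [-0.6, 0.2, 0.4]
finger_gap: 0.994
finger_force: 0.0
```

Call:
arm_command:
  motion:
    - [0, 0, 0, -0.8]
    - [0, 0, 0, -0.8]
    - [0, 0, 0, -0.7]
    - [0, 0, 0, 0]
    - [0, 0, 0, 0]

```text
t: 32.58
ee_pos: [0.6773, 0.1582, 0.2834]
tool_rot: [3.141, -0.001, -2.794]
force: [-0.0, -0.5, 0.4]
finger_gap: 1.0
finger_force: 0.0
```

Run:
```python
from h import *
delta(.6776,.160,.125,-2.793)
im=vision.camera('wrist');cv2.imwrite('pics/w4.png',im[:,:,::-1])
p=vision.camera_params('wrist')
print('pred rim px',proj('wrist',[[.7197,.21,.159],[.7423,.1488,.159],[.636,.1102,.159],[.6129,.1715,.159]],p).round())
o=mask(im,(5,150,60),(19,255,255)); cs,_=cv2.findContours(o,0,1)
for c in cs:
    if cv2.contourArea(c)>300: x=c[:,0];print(cv2.contourArea(c),cv2.boundingRect(c),rect(cast('wrist',x,.159,p)))
```

```text
t 32.58 ee [0.6773 0.1582 0.2834] rot [ 3.141e+00 -1.000e-03 -2.794e+00] gap 1.0 F [-0.  -0.5  0.4] 0.0
total scaled dx,dy,dz,spin [-0.02  0.04  3.96 -0.01]
pred rim px [[362. 245.]
 [294. 245.]
 [291. 125.]
 [366. 125.]]
839.0 (91, 140, 39, 44) (array([725.2, -63.7]), array([43.3, 49.8]), 31.1)
8894.0 (289, 121, 78, 123) (array([675.4, 158.6]), array([114.7,  67.3]), 20.1)
881.5 (5, 41, 37, 65) (array([ 664.7, -256.8]), array([111. ,  61.2]), 72.5)
```

Call:
arm_command:
  motion:
    - [0.02, 0.02, 0.5, 0]
    - [0, 0, 0.7, 0]
    - [0, 0, 0.7, 0]
    - [0, 0, 0.7, 0]
    - [0, 0, 0.6, 0]
    - [0, 0, 0.5, 0]
    - [0, 0, 0.27, 0]
    - [0, 0, 0, 0]
    - [0, 0, 0, 0]

```text
t: 33.75
ee_pos: [0.6771, 0.1588, 0.1263]
tool_rot: [-3.141, 0.001, -2.794]
force: [-0.0, 0.4, -0.1]
finger_gap: 0.999
finger_force: 0.0
```

Call:
arm_command:
  motion:
    - [0, 0, 0, 0]
    - [0, 0, 0, 0]
    - [0, 0, 0, 0]
    - [0, 0, 0, 0]
    - [0, 0, 0, 0]
    - [0, 0, 0, 0]
  gripper: 1
  newtons: 50

```text
t: 34.5
ee_pos: [0.6773, 0.1594, 0.1267]
tool_rot: [3.141, 0.003, -2.793]
force: [0.1, 2.2, 5.6]
finger_gap: 0.763
finger_force: 57.2
```

Call:
arm_command:
  motion:
    - [0, 0, -0.1, 0]
    - [0, 0, -0.2, 0]
    - [0, 0, -0.3, 0]
    - [0, 0, -0.4, 0]
    - [0, 0, -0.4, 0]
    - [0, 0, -0.4, 0]
    - [0, 0, -0.4, 0]
    - [0, 0, -0.4, 0]
    - [0, 0, -0.3, 0]
    - [0, 0, -0.2, 0]
    - [0, 0, -0.1, 0]
    - [0, 0, 0, 0]

```text
t: 36.0
ee_pos: [0.6764, 0.1587, 0.2532]
tool_rot: [3.142, -0.0, -2.793]
force: [-0.4, -0.8, -3.3]
finger_gap: 0.761
finger_force: 56.1
```

Call:
arm_command:
  motion:
    - [0, 0, 0, 0]
    - [0, 0, 0, 0]
    - [0, 0, 0, 0]
    - [0, 0, 0, 0]

```text
t: 36.5
ee_pos: [0.6764, 0.1588, 0.2532]
tool_rot: [3.142, -0.0, -2.793]
force: [-0.0, 0.7, -4.2]
finger_gap: 0.761
finger_force: 56.1
```

Run:
```python
from h import *
delta(.6776,.160,.25,-2.793)
sc=vision.camera('scene');cv2.imwrite('pics/scene4.png',sc[:,:,::-1])
s=state();rise=s['ee_pos'][2]-.1267;z0=.006+rise
o=mask(sc,(5,150,90),(19,255,255),(320,60,440,260)); N,l,st,ce=cv2.connectedComponentsWithStats(o)
print([(st[i].tolist()) for i in range(1,N) if st[i,4]>40])
Rz=cv2.Rodrigues(np.array([0,0,.349]))[0]
f=lambda a,b,z:[proj('scene',Rz@np.array([i*a,j*b,0])+[.677,.159,z])[0].round().tolist() for i in(-1,1) for j in(-1,1)]
print('foot pred',f(.045,.04,z0),'rim pred',f(.056,.033,z0+.153),'foot z',z0.round(3))
```

```text
t 36.5 ee [0.6764 0.1588 0.2532] rot [ 3.142 -0.    -2.793] gap 0.761 F [-0.   0.7 -4.2] 56.1
total scaled dx,dy,dz,spin [-0.04  0.02  0.08 -0.  ]
[[360, 118, 58, 50, 1326], [352, 163, 53, 63, 1499]]
foot pred [[359.0, 180.0], [374.0, 160.0], [390.0, 196.0], [405.0, 174.0]] rim pred [[361.0, 136.0], [375.0, 118.0], [405.0, 156.0], [418.0, 137.0]] foot z 0.133
```

The carried weight is about 3.8 N, which is the jar plus six slugs. The rim sits where predicted for an upright jar, with the foot at 0.133 m. Handing in.

```bash
python3 -c "
from workcell import arm
print(arm.hand_in())"
```

```text
the job is handed in; nothing more can be done
None
```

I tipped the slugs through the funnel into the jar, laid the empty scoop flat and let it go, and handed the job in at about 36.5 s with the jar held upright, its foot about 13 cm above the bench. Not all six slugs could be seen at once; the carried weight of about 3.8 N fits all six, none showed anywhere else, and `hand_in()` gave no verdict.

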